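Push a medicine carton home through the mouth of the empty shelf lane

TASK

Restock the empty lane on the dispensary counter: with the fingertips, push the loose medicine carton across the counter, narrow end first, through the tight gap between the empty lane's two side walls until it is fully home against the lane's back wall, level with the cartons in the lanes beside it. Only push it along the counter: do not grip it, lift it or tip it. Leave the other two cartons, the pill bottle and the amber vial as they are.

Things in the scene. Friction and masses are not known exactly. Their poses are not given: they have to be found in the camera images.
- carton_mid (a point): centre of the loose medicine carton to be pushed: white paperboard box with a printed band, 90 mm long x 64 wide x 44 high, 80 to 170 g, lying flat on the counter in front of the lanes, 22 mm above its underside. x along its 90 mm length, y along its width, z up; at the start x points within 0.6 rad of straight into the lanes. It slides and stays where it is left.
- lane: the empty lane: fixed channel of black moulded plastic, open at front and top, no floor (the carton slides on the counter). Origin on the counter at the middle of its mouth, x straight into the lane, y across, z up. 70 mm clear between its side walls (inner faces at y = +-35 mm, 5 mm thick, front noses rounded); walls 34 mm high, 80 mm deep.
- lane_back (a point): foot of the empty lane's back wall: middle of its inner face at counter level, 80 mm in from the mouth, axes as the lane's. A carton fully home has its centre 45 mm in front of this point and still stands 10 mm out of the mouth. Two more such lanes, each holding a carton, stand beside it on one rail at 82 mm pitch; the empty one may be the middle or either outer one.
- carton_a_mid (a point): centre (22 mm up) of a carton of the same size and look, already home in one of the two other lanes; its front end also stands about 12 mm out of its lane. x points into its lane. Leave alone.
- carton_b_mid (a point): centre (22 mm up) of a third such carton, home in the remaining lane. x points into its lane. Leave alone.
- bottle: white pill bottle, 54 mm diameter, 95 mm high, standing on the counter beyond the work; origin at the centre of its underside. Leave alone.
- vial: amber dispensing vial with white cap, 36 mm diameter, 66 mm high, standing to the right of the work; origin at the centre of its underside. Leave alone.
There are look-alikes about, which are no part of the job. What is shaped like the lane but green is not meant.

How it is judged:
By the outcome, as a careful person would: the job done as asked, in the order asked, and still so for the second after the job is handed in, with the robot touching nothing.
It also fails if it takes over 67 s, if anything falls off the work surface, if the arm or the gripper's body presses on something with over 40 N, if the wrist force passes 120 N, or if a joint passes its speed limit or range.

ROBOT

A 7-joint arm with a two-finger parallel gripper is mounted at the origin on the work surface. World frame = base frame: x ahead of the robot, y to its left, z up, the work surface at z = 0. Lengths are in m, angles in rad, forces in N, time in s.
With the tool pointing down it reaches from about 0.425 to 0.875 m from the base axis. Payload 4.7 kg.
Tool frame: the origin (TCP) lies at the very end of the fingers, on their centre line; the grasp point (between the pads) lies 19 mm behind it; z points along the fingers, y is the line along which they close (so a half turn about z gives the same grasp; the last joint's range is limited). The gripper opens to 85 mm and grips with 20 to 120 N. Pads are 22 mm wide; open, the fingers measure 114 mm over their backs; the gripper's body (76 mm by 85 mm) begins 54 mm behind the grasp point. The pads swing forward as they close: fully open they stand 13 mm farther back than shut.
Start: joints at [1.23, 0.321, -0.07, 1.45, 0.023, 1.371, -0.057], TCP at [0.226, -0.61, 0.231] pointing down, gripper open.
Joint ranges: [-2.86, 2.86], [-0.3, 2.09], [-1.38, 1.24], [0.06, 2.45], [-1.56, 4.7], [0.09, 2.05], [-2.69, 2.69]. Speed limits (rad/s): [2.57, 2.57, 3.14, 3.14, 3.14, 3.14, 3.14].

INTERFACE

Orientations are given as a 3x3 rotation matrix whose columns are the frame's x, y, z axes.
In Python, from plant import * gives the robot as it stands. The module is installed in compiled form; this text tells all that it offers.
- The arm moves only by the shell command python3 -m inch 'ROWS' [FORCE]. ROWS is JSON, a list of rows, each a list of 3 entries, a list of its own where there are three numbers: the turn, a rotation vector about the world's x, y, z in rad, then the shift along the world's x, y, z in m, then the closure, from 0 (fully open) to 1 (shut). In form: [[[ax, ay, az], [tx, ty, tz], fingers], ...]. A call has 1 to 20 rows; each row is the pose to reach, as a shift and turn from the pose commanded when the call began; what a row does not reach only later rows make up. A row lasts 1/8 s, in which the tool goes at most 62.5 mm and 10.7 degrees, less where a joint would pass 70% of its speed; a pose out of reach is approached as far as the arm can. A call with a gripper value outside its range is refused whole. The fingers move at their own pace and stop on an object; FORCE is the grip in N (left out, the last holds). Time passes only in rows, so rows that repeat a pose let the fingers close. It gives the time, the measured TCP pose, the force and the opening at its end, in the units of the state.
- state(): the state, without advancing time (a new reading comes with each control period).
- grab_frame(name): name is "scene" or "top"; returns the picture (480x640x3 uint8, blue, green, red); there is no depth.
- camera_model(name): a dict with "intrinsics" (3x3 intrinsics, pixels), "R" (3x3) and "t" (3): a world point X has camera coordinates R X + t. Camera axes: x right, y down, z forward; pixel columns grow to the right and rows downward; lengths in m; the calibration is good to about 2 mm. A picture is of the moment at which its call begins. camera_model takes no time and is no camera call.
- finish_job(): hands the job in, once; it reports no verdict.
The state is a dict: "time": time; "joint_pos": joint angles; "joint_velocities": joint speeds; "joint_efforts": joint torques, N m; "tool_pos": TCP position; "eef_rot": TCP orientation; "ft_force": force on the tool from outside, world axes, zero at the start; "moment": the same for the moment, N m; "finger_gap": opening from 0.0 (shut) to 1.0 (fully open).
Only numpy, scipy, OpenCV 4.12 (cv2) and the standard library are available. Lean on these libraries where they do the work, as an engineer would, in place of code of your own. Each camera call takes 0.05 s, during which the arm holds its last target. There are 200 camera calls.

## Working session

There is one attempt and no reset: what is moved stays moved. The work goes in short steps, Python scripts to look and compute and a shell command to move; the robot and the scene stay as the last step left them, time stands still between calls to the robot, and variables do not carry over. Pictures are saved under pics/ and viewed, on a budget of 10 in all, crops included, one or two more only if the job needs it, and the job is handed in when it is done.

```bash
mkdir -p pics; python3 - <<'E'
from plant import *
import cv2,numpy as np
for n in("top","scene"):
    cv2.imwrite(f"pics/{n}0.png",grab_frame(n)); m=camera_model(n); print(n,m["intrinsics"],m["R"],m["t"])
s=state();print(s["time"],s["tool_pos"],s["eef_rot"],s["finger_gap"])
E
```

```text
top [[509.01401874   0.         319.30274604]
 [  0.         509.01401874 229.35121358]
 [  0.           0.           1.        ]] [[ 0.02970549 -0.99936115  0.01987132]
 [-0.99667916 -0.03112198 -0.07524669]
 [ 0.07581706 -0.01757009 -0.99696693]] [-0.09949173  0.63322061  1.04976777]
scene [[569.87670651   0.         323.42090454]
 [  0.         569.87670651 232.97740777]
 [  0.           0.           1.        ]] [[-0.13818957  0.99040431  0.00171713]
 [ 0.74904673  0.10564728 -0.65403949]
 [-0.64794494 -0.08909523 -0.75645846]] [ 0.14883053 -0.42564905  1.46245857]
0.1 [ 0.22560959 -0.60905762  0.23032337] [[ 9.37698473e-01  3.47449477e-01 -6.59796477e-04]
 [ 3.47450099e-01 -9.37697074e-01  1.62066925e-03]
 [-5.55885426e-05 -1.74894543e-03 -9.99998469e-01]] 0.9990841589624814
```

View pics/top0.png

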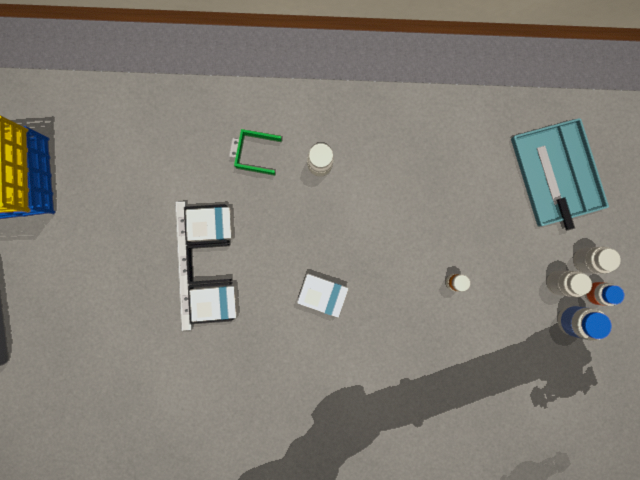

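View pics/scene0.png

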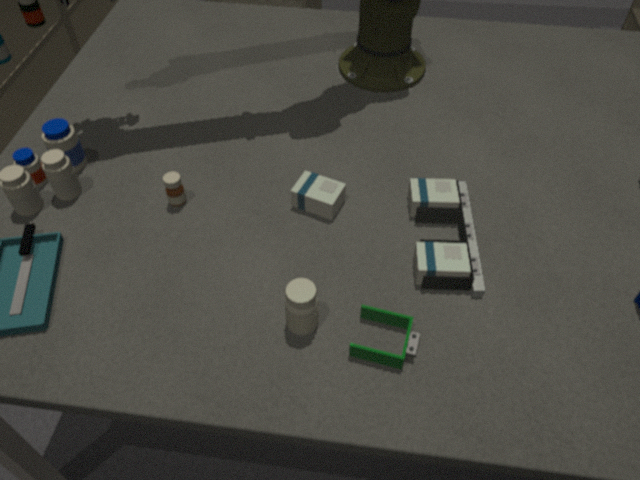

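The top view shows the lane rack at about (185, 265), opening to the right (-y). The empty lane is the middle one, at about (212, 263). The loose carton is at (323, 295), the vial at (459, 283) and the bottle at (320, 157). Next I'll enlarge it to read the corners.

```bash
python3 - <<'E'
import cv2
im=cv2.imread("pics/top0.png")[195:335,170:360]
cv2.imwrite("pics/crop0.png",cv2.resize(im,None,fx=4,fy=4,interpolation=cv2.INTER_CUBIC))
E
```

```text
(no output)
```

View pics/crop0.png

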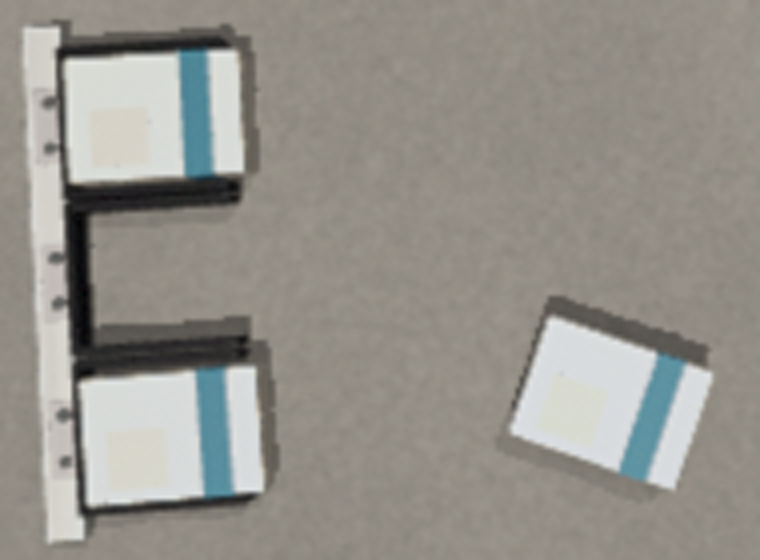

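```bash
cat > h.py <<'E'
from plant import *
import numpy as np,cv2
def w(uv,z,n="top"):
    m=camera_model(n);R,t=np.array(m["R"]),np.array(m["t"]);K=np.array(m["intrinsics"])
    c=-R.T@t;uv=np.atleast_2d(uv).astype(float)
    d=np.c_[uv,np.ones(len(uv))]@np.linalg.inv(K).T@R
    return c+d*((z-c[2])/d[:,2])[:,None]
def crop(p,x0,y0,f): return (np.array(p,float)+.5)/f-.5+[x0,y0]
def box(q,n):
    r=q[:,:2];c=r.mean(0);a=(r[0]+r[3]-r[1]-r[2])/2;b=(r[0]+r[1]-r[2]-r[3])/2
    print(n,c.round(4),"len",np.linalg.norm(a).round(4),np.linalg.norm(b).round(4),"ang",np.degrees(np.arctan2(a[1],a[0])).round(2),np.degrees(np.arctan2(b[1],b[0])).round(2))
E
python3 - <<'E'
from h import *
f=lambda p,z:w(crop(p,170,195,4),z)
m=camera_model("top");print(-np.array(m["R"]).T@m["t"])
box(f([(64,49),(240,48),(244,176),(69,186)],.044),"A")
box(f([(80,378),(257,366),(264,492),(86,508)],.044),"B")
box(f([(551,318),(713,372),(675,490),(511,434)],.044),"L")
print("upwall in top edge",f([(70,206),(240,199)],.034).round(4))
print("lowwall outer/inner top",f([(78,350),(248,337)],.034).round(4))
print("back top edge",f([(90,205),(92,350)],.034).round(4))
print("vial",w((459,283),.066),"bottle",w((320,157),.095))
E
```

```text
[ 0.55448293 -0.06127658  1.09620854]
A [0.6399 0.15  ] len 0.0903 0.0688 ang 93.61 4.57
B [0.4757 0.1336] len 0.0904 0.065 ang 96.12 5.52
L [ 0.4986 -0.091 ] len 0.0883 0.0629 ang 73.13 -16.89
upwall in top edge [[0.5918 0.1934 0.034 ]
 [0.5981 0.1057 0.034 ]]
lowwall outer/inner top [[0.5175 0.1857 0.034 ]
 [0.5268 0.0985 0.034 ]]
back top edge [[0.5926 0.1831 0.034 ]
 [0.5178 0.1785 0.034 ]]
vial [[ 0.5327563  -0.36548259  0.066     ]] bottle [[ 0.77530912 -0.07601218  0.095     ]]
```

```bash
python3 -m inch '[[[0,0,-0.1],[0.045,0.04,0],0.6],[[0,0,-0.2],[0.09,0.08,0],0.6],[[0,0,-0.3],[0.135,0.12,0],0.6],[[0,0,-0.4],[0.17,0.16,0],0.6],[[0,0,-0.5],[0.18,0.21,0],0.6],[[0,0,-0.6],[0.19,0.26,0],0.6],[[0,0,-0.65],[0.2,0.31,0],0.6],[[0,0,-0.65],[0.213,0.36,0],0.6],[[0,0,-0.65],[0.213,0.41,0],0.6],[[0,0,-0.65],[0.213,0.46,0],0.6],[[0,0,-0.65],[0.213,0.51,0],0.6],[[0,0,-0.65],[0.213,0.536,0],0.6],[[0,0,-0.65],[0.213,0.536,0],0.6],[[0,0,-0.65],[0.213,0.536,0],0.6],[[0,0,-0.65],[0.213,0.536,-0.05],0.6],[[0,0,-0.65],[0.213,0.536,-0.1],0.6],[[0,0,-0.65],[0.213,0.536,-0.1],0.6]]'
python3 - <<'E'
from h import *
s=state();print(s["time"],s["joint_pos"],s["eef_rot"],s["finger_gap"])
im=grab_frame("top")[195:385,170:425];cv2.imwrite("pics/t1.png",cv2.resize(im,None,fx=3,fy=3,interpolation=cv2.INTER_CUBIC))
E
```

```text
time: 2.22
tool_pos: [0.4355, -0.0744, 0.1281]
eef_rot: [[0.956, -0.293, -0.008], [-0.293, -0.956, 0.002], [-0.008, 0.0, -1.0]]
ft_force: [-0.3, -0.5, 0.2]
finger_gap: 0.401
2.225 [ 0.5891249  -0.01841256 -0.47062662  2.05054086 -0.01076156  1.11587373
 -1.74491001] [[ 9.56042093e-01 -2.93115553e-01 -8.17251404e-03]
 [-2.93106582e-01 -9.56077002e-01  2.30148963e-03]
 [-8.48815513e-03  1.95096692e-04 -9.99963956e-01]] 0.40134445333643276
```

View pics/t1.png

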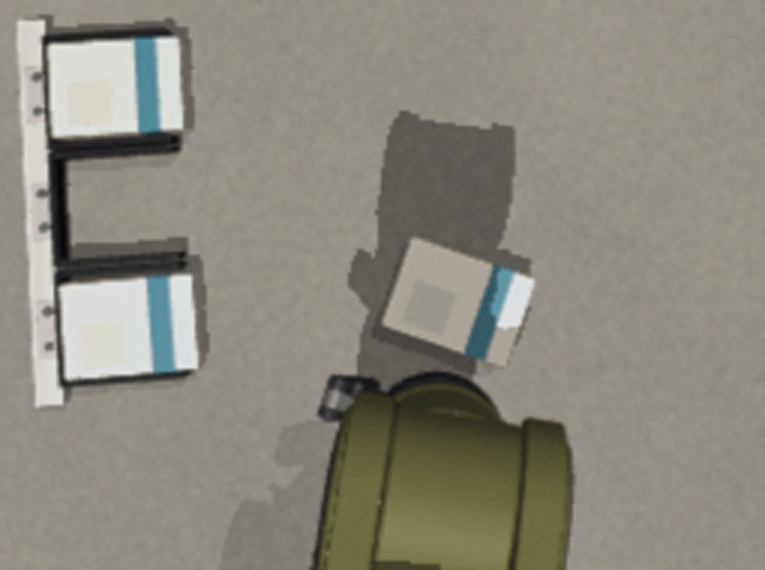

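```bash
python3 -m inch '[[[0,0,0],[0,0,-0.05],0.6],[[0,0,0],[0,0,-0.1],0.6],[[0,0,0],[0,0,-0.115],0.6],[[0,0,0],[0,0,-0.115],0.6],[[0,0,0],[0,0,-0.115],0.6]]'
python3 - <<'E'
from h import *
s=state();p=s["tool_pos"];R=np.array(s["eef_rot"]);yaw=np.arctan2(R[1,0],R[0,0]);print(s["time"],p,R,np.degrees(yaw))
c0=np.array([.4986,-.091]);t0=np.radians(-16.9);r=.215
for d in np.linspace(-16.9,5.5,12):
    t=np.radians(d);c=c0+r*np.array([np.sin(t)-np.sin(t0),np.cos(t0)-np.cos(t)]);q=c-.043*np.array([np.cos(t),np.sin(t)])
    print((t-yaw).round(3),(q-p[:2]).round(4),c.round(4))
E
```

```text
time: 2.9
tool_pos: [0.441, -0.0741, 0.0186]
eef_rot: [[0.957, -0.291, 0.004], [-0.291, -0.957, -0.001], [0.004, 0.0, -1.0]]
ft_force: [-0.1, 0.6, -0.2]
finger_gap: 0.404
2.9 [ 0.44099604 -0.07412246  0.01861175] [[ 9.56614576e-01 -2.91330444e-01  3.88906054e-03]
 [-2.91327910e-01 -9.56622481e-01 -1.21549215e-03]
 [ 4.07447262e-03  2.97656302e-05 -9.99991699e-01]] -16.93761761286431
0.001 [ 0.0165 -0.0044] [ 0.4986 -0.091 ]
0.036 [ 0.0234 -0.0079] [ 0.5059 -0.0931]
0.072 [ 0.0304 -0.0113] [ 0.5134 -0.0949]
0.107 [ 0.0376 -0.0143] [ 0.5208 -0.0965]
0.143 [ 0.0449 -0.0171] [ 0.5284 -0.0978]
0.178 [ 0.0522 -0.0197] [ 0.5359 -0.0988]
0.214 [ 0.0597 -0.0219] [ 0.5436 -0.0996]
0.249 [ 0.0672 -0.0239] [ 0.5512 -0.1001]
0.285 [ 0.0748 -0.0257] [ 0.5588 -0.1003]
0.321 [ 0.0825 -0.0272] [ 0.5665 -0.1002]
0.356 [ 0.0902 -0.0284] [ 0.5741 -0.0999]
0.392 [ 0.0979 -0.0293] [ 0.5817 -0.0993]
```

```bash
python3 -m inch '[[[0,0,0],[0.006,-0.0016,0],0.6],[[0,0,0],[0.011,-0.003,0],0.6],[[0,0,0],[0.0165,-0.0044,0],0.6],[[0,0,0.018],[0.02,-0.006,0],0.6],[[0,0,0.036],[0.0234,-0.0079,0],0.6],[[0,0,0.054],[0.027,-0.0096,0],0.6],[[0,0,0.072],[0.0304,-0.0113,0],0.6],[[0,0,0.107],[0.0376,-0.0143,0],0.6],[[0,0,0.125],[0.041,-0.0157,0],0.6],[[0,0,0.143],[0.0449,-0.0171,0],0.6],[[0,0,0.178],[0.0522,-0.0197,0],0.6],[[0,0,0.214],[0.0597,-0.0219,0],0.6],[[0,0,0.249],[0.0672,-0.0239,0],0.6],[[0,0,0.285],[0.0748,-0.0257,0],0.6],[[0,0,0.321],[0.0825,-0.0272,0],0.6],[[0,0,0.34],[0.086,-0.028,0],0.6],[[0,0,0.356],[0.0902,-0.0284,0],0.6],[[0,0,0.374],[0.094,-0.0289,0],0.6],[[0,0,0.392],[0.0979,-0.0293,0],0.6],[[0,0,0.392],[0.0979,-0.0293,0],0.6]]'
python3 -m inch '[[[0,0,0],[-0.01,-0.001,0],0.6],[[0,0,0],[-0.03,-0.003,0],0.6],[[0,0,0],[-0.05,-0.005,0.03],0.6],[[0,0,0],[-0.07,-0.007,0.08],0.6],[[0,0,0],[-0.07,-0.007,0.12],0.6],[[0,0,0],[-0.07,-0.057,0.12],0.6],[[0,0,0],[-0.07,-0.107,0.12],0.6],[[0,0,0],[-0.07,-0.157,0.12],0.6],[[0,0,0],[-0.07,-0.157,0.12],0.6],[[0,0,0],[-0.07,-0.157,0.12],0.6]]'
python3 - <<'E'
from h import *
s=state();print(s["time"],s["joint_pos"])
im=grab_frame("top")[195:335,170:360];cv2.imwrite("pics/t2.png",cv2.resize(im,None,fx=4,fy=4,interpolation=cv2.INTER_CUBIC))
E
```

```text
time: 5.4
tool_pos: [0.5374, -0.1027, 0.0165]
eef_rot: [[0.995, 0.097, 0.001], [0.097, -0.995, 0.0], [0.001, 0.0, -1.0]]
ft_force: [-0.4, 0.5, -0.9]
finger_gap: 0.401
time: 6.65
tool_pos: [0.4663, -0.2589, 0.1361]
eef_rot: [[0.995, 0.097, -0.0], [0.097, -0.995, 0.001], [-0.0, -0.001, -1.0]]
ft_force: [-0.2, 0.6, -0.4]
finger_gap: 0.399
6.65 [ 0.83013011  0.16778217 -0.40603082  1.84760578  0.07193889  1.14128193
 -1.0747848 ]
```

View pics/t2.png

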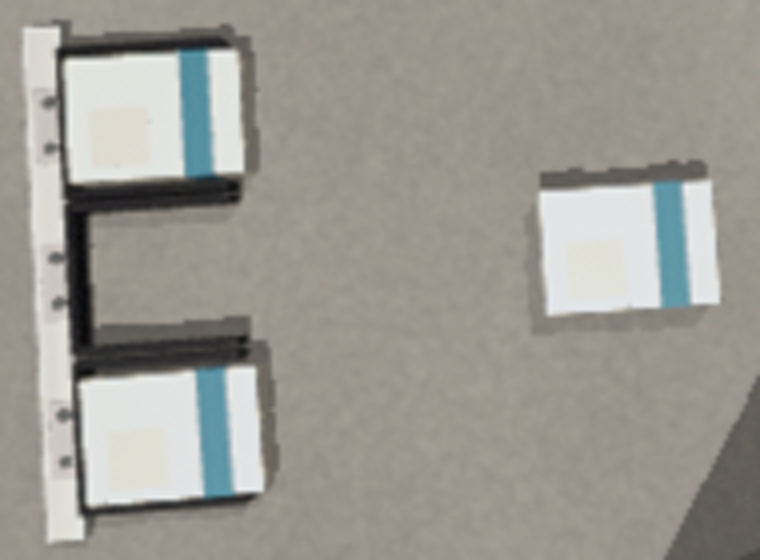

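The carton now lies at crop (630, 247), roughly parallel to the lane. Its corners are about (540,190), (712,179), (720,302) and (547,315).

```bash
python3 - <<'E'
from h import *
q=w(crop([(540,190),(712,179),(720,302),(547,315)],170,195,4),.044);box(q,"L")
c=q.mean(0)[:2];g=np.array([.5588,.1433])
for a in (95,95.5,96):
    u=np.array([np.cos(np.radians(a)),np.sin(np.radians(a))]);n=np.array([-u[1],u[0]]);print(a,"along",(g-c)@u,"lateral",(g-c)@n, "precontact tcp",c-u*.076)
E
```

```text
L [ 0.5794 -0.0975] len 0.0894 0.0641 ang 95.7 5.11
95 along 0.2417193093448202 lateral -0.0004927709071297186 precontact tcp [ 0.58600017 -0.17325324]
95.5 along 0.24170580523137608 lateral -0.0026021242775634904 precontact tcp [ 0.58666061 -0.17319255]
96 along 0.2416738942850615 lateral -0.004711279486159046 precontact tcp [ 0.58732049 -0.17312611]
```

```bash
python3 -m inch '[[[0,0,0.18],[0.02,0.01,0],0.6],[[0,0,0.36],[0.04,0.02,0],0.6],[[0,0,0.54],[0.06,0.03,0],0.6],[[0,0,0.72],[0.08,0.04,0],0.6],[[0,0,0.9],[0.1,0.05,0],0.6],[[0,0,1.08],[0.11,0.06,0],0.6],[[0,0,1.26],[0.12,0.07,0],0.6],[[0,0,1.44],[0.1205,0.081,0],0.6],[[0,0,1.571],[0.1205,0.081,0],0.6],[[0,0,1.571],[0.1205,0.081,0],0.6],[[0,0,1.571],[0.1205,0.081,-0.05],0.6],[[0,0,1.571],[0.1205,0.081,-0.1],0.6],[[0,0,1.571],[0.1205,0.081,-0.119],0.6],[[0,0,1.571],[0.1205,0.081,-0.119],0.6],[[0,0,1.571],[0.1205,0.081,-0.119],0.6]]'
python3 - <<'E'
from h import *
s=state();p=s["tool_pos"];R=np.array(s["eef_rot"]);yaw=np.degrees(np.arctan2(R[1,0],R[0,0]));print(p,yaw,s["joint_pos"])
u=np.array([np.cos(np.radians(95.5)),np.sin(np.radians(95.5))]);c=np.array([.5794,-.0975])
print("contact shift",c-.056*u-p[:2],"home shift",np.array([.5588,.1433])-.056*u-p[:2])
E
```

```text
time: 8.57
tool_pos: [0.5889, -0.1789, 0.0195]
eef_rot: [[-0.097, 0.995, 0.003], [0.995, 0.097, -0.001], [-0.001, 0.003, -1.0]]
ft_force: [1.2, -0.3, 0.0]
finger_gap: 0.4
[ 0.58892651 -0.17894814  0.01950808] 95.54162101737747 [ 0.74721741  0.50951186 -0.61732545  1.73723247  0.34245434  1.00068579
  0.10010353]
contact shift [-0.00415915  0.02570596] home shift [-0.02475915  0.26650596]
```

```bash
python3 -m inch '[[[0,0,0],[-0.002,0.01,0],0.6],[[0,0,0],[-0.003,0.019,0],0.6],[[0,0,0],[-0.004,0.0257,0],0.6],[[0,0,0],[-0.0047,0.033,0],0.6],[[0,0,0],[-0.0055,0.042,0],0.6],[[0,0,0],[-0.0063,0.051,0],0.6],[[0,0,0],[-0.007,0.06,0],0.6],[[0,0,0],[-0.0079,0.07,0],0.6],[[0,0,0],[-0.0088,0.08,0],0.6],[[0,0,0],[-0.0096,0.09,0],0.6],[[0,0,0],[-0.0104,0.1,0],0.6],[[0,0,0],[-0.0113,0.11,0],0.6],[[0,0,0],[-0.0122,0.12,0],0.6],[[0,0,0],[-0.013,0.13,0],0.6],[[0,0,0],[-0.0139,0.14,0],0.6],[[0,0,0],[-0.0147,0.15,0],0.6],[[0,0,0],[-0.0154,0.158,0],0.6],[[0,0,0],[-0.016,0.165,0],0.6],[[0,0,0],[-0.0163,0.17,0],0.6],[[0,0,0],[-0.0163,0.17,0],0.6]]'
python3 - <<'E'
from h import *
im=grab_frame("top")[195:335,170:360];cv2.imwrite("pics/t3.png",cv2.resize(im,None,fx=4,fy=4,interpolation=cv2.INTER_CUBIC))
E
```

```text
time: 11.08
tool_pos: [0.5707, -0.0079, 0.0172]
eef_rot: [[-0.098, 0.995, -0.0], [0.995, 0.098, 0.001], [0.001, -0.0, -1.0]]
ft_force: [-0.5, -0.0, -0.0]
finger_gap: 0.398
```

View pics/t3.png

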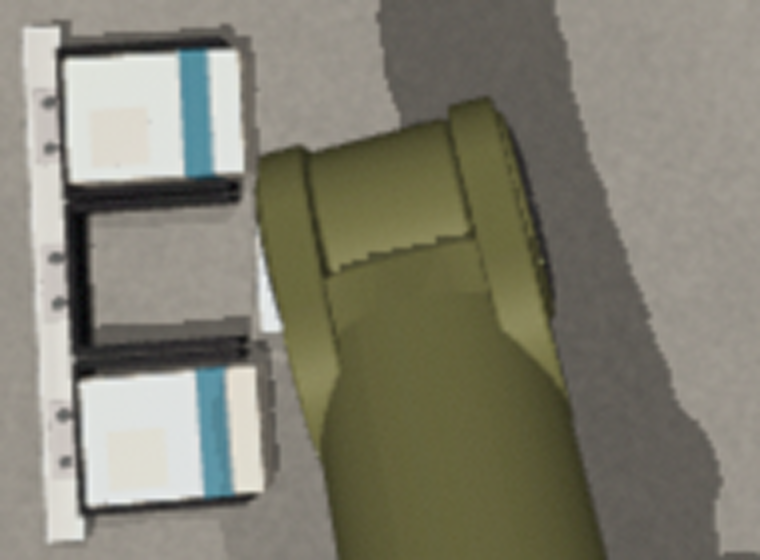

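The hand hides most of the carton; only its front-lower corner shows, at (261, 332). I'll back the hand off to see whether it lines up with the lane before it goes in.

```bash
python3 -m inch '[[[0,0,0],[0.001,-0.01,0],0.6],[[0,0,0],[0.005,-0.05,0],0.6],[[0,0,0],[0.01,-0.1,0],0.6],[[0,0,0],[0.013,-0.13,0],0.6],[[0,0,0],[0.013,-0.13,0],0.6],[[0,0,0],[0.013,-0.13,0],0.6]]'
python3 - <<'E'
from h import *
im=grab_frame("top")[195:335,170:360];cv2.imwrite("pics/t4.png",cv2.resize(im,None,fx=4,fy=4,interpolation=cv2.INTER_CUBIC))
E
```

```text
time: 11.88
tool_pos: [0.5837, -0.1383, 0.0172]
eef_rot: [[-0.097, 0.995, -0.0], [0.995, 0.097, 0.001], [0.001, -0.0, -1.0]]
ft_force: [-0.2, 0.2, 0.0]
finger_gap: 0.401
```

View pics/t4.png

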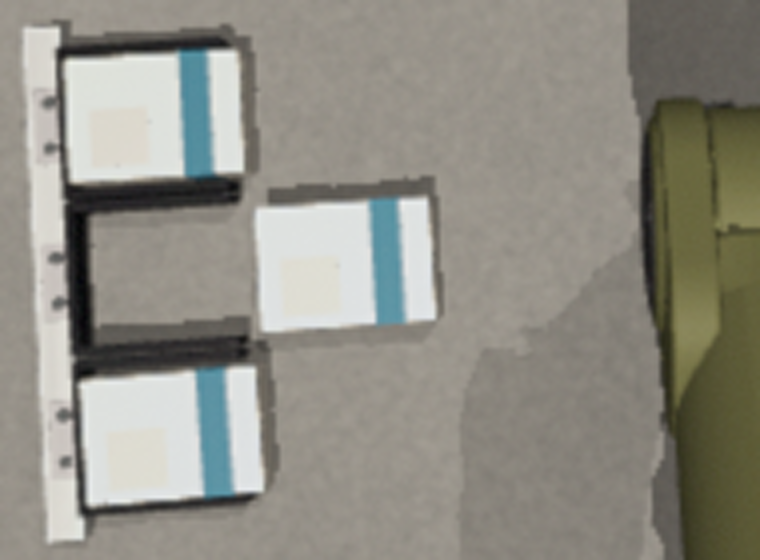

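The carton stands just in front of the mouth, with corners about (255,208), (433,196), (438,321) and (261,332).

```bash
python3 - <<'E'
from h import *
f=lambda p,z=.044:w(crop(p,170,195,4),z)[:,:2]
L=f([(255,208),(433,196),(438,321),(261,332)]);box(L,"L")
g=np.array([.5588,.1433]);u=np.array([np.cos(np.radians(95.5)),np.sin(np.radians(95.5))]);n=np.array([-u[1],u[0]])
def rel(p):return np.c_[(p-g)@u+.035,(p-g)@n].round(4).tolist()
print("carton",rel(L),rel(L.mean(0)[None]))
print("upper wall bottom edge z34",rel(f([(75,206),(238,200)],.034)))
print("lower wall top edge z34",rel(f([(95,347),(248,337)],.034)))
print("lower wall outer edge / upper wall outer", rel(f([(80,362),(248,355)],.034)))
A=f([(64,49),(240,48),(244,176),(69,186)]).mean(0);B=f([(80,378),(257,366),(264,492),(86,508)]).mean(0)
print(rel(np.array([A,B])))
s=state();p=s["tool_pos"];print(p,(g-L.mean(0)))
E
```

```text
L [0.5659 0.0479] len 0.0913 0.0641 ang 95.43 4.76
carton [[-0.0152, -0.0298], [-0.107, -0.03], [-0.1057, 0.0344], [-0.0149, 0.0339]] [[-0.0607, 0.0021]]
upper wall bottom edge z34 [[0.0792, -0.0374], [-0.0052, -0.0351]]
lower wall top edge z34 [[0.0723, 0.036], [-0.0066, 0.0362]]
lower wall outer edge / upper wall outer [[0.0804, 0.0432], [-0.0061, 0.0454]]
[[0.0339, -0.0814], [0.0333, 0.0836]]
[ 0.5837822  -0.13749703  0.01728679] [-0.00705969  0.09543873]
```

```bash
python3 -m inch '[[[0,0,0],[-0.005,0.05,0],0.6],[[0,0,0],[-0.01,0.1,0],0.6],[[0,0,0],[-0.012,0.12,0],0.6],[[0,0,0],[-0.013,0.128,0],0.6],[[0,0,0],[-0.013,0.133,0],0.6],[[0,0,0],[-0.013,0.138,0],0.6],[[0,0,0],[-0.013,0.143,0],0.6],[[0,0,0],[-0.0132,0.147,0],0.6],[[0,0,0],[-0.0137,0.152,0],0.6],[[0,0,0],[-0.0142,0.157,0],0.6],[[0,0,0],[-0.0147,0.162,0],0.6],[[0,0,0],[-0.0152,0.167,0],0.6],[[0,0,0],[-0.0158,0.174,0],0.6],[[0,0,0],[-0.0165,0.181,0],0.6],[[0,0,0],[-0.0172,0.188,0],0.6],[[0,0,0],[-0.018,0.196,0],0.6],[[0,0,0],[-0.0188,0.204,0],0.6],[[0,0,0],[-0.0194,0.211,0],0.6],[[0,0,0],[-0.0199,0.216,0],0.6],[[0,0,0],[-0.02,0.217,0],0.6]]'
python3 -m inch '[[[0,0,0],[-0.0001,0.001,0],0.6],[[0,0,0],[-0.0002,0.002,0],0.6],[[0,0,0],[-0.0003,0.003,0],0.6],[[0,0,0],[-0.0003,0.003,0],0.6]]'
python3 - <<'E'
from h import *
im=grab_frame("top")[195:335,170:360];cv2.imwrite("pics/t5.png",cv2.resize(im,None,fx=4,fy=4,interpolation=cv2.INTER_CUBIC))
E
```

```text
time: 14.42
tool_pos: [0.5639, 0.0787, 0.0174]
eef_rot: [[-0.097, 0.995, 0.0], [0.995, 0.097, 0.0], [0.0, 0.0, -1.0]]
ft_force: [0.3, -0.9, 0.4]
finger_gap: 0.398
time: 14.92
tool_pos: [0.5637, 0.0812, 0.0174]
eef_rot: [[-0.097, 0.995, 0.0], [0.995, 0.097, 0.0], [0.0, 0.0, -1.0]]
ft_force: [0.9, -0.3, -0.1]
finger_gap: 0.398
```

View pics/t5.png

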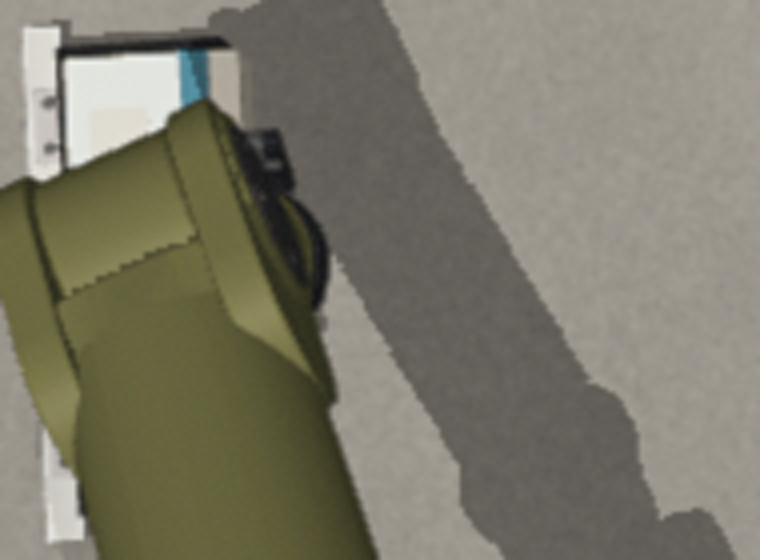

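The hand hides the lane from above, and the force stays under 1 N, so the carton is sliding freely. I'll go on in small steps until the force shows the back wall.

```bash
python3 -m inch '[[[0,0,0],[-0.0001,0.001,0],0.6],[[0,0,0],[-0.0002,0.002,0],0.6],[[0,0,0],[-0.0003,0.003,0],0.6],[[0,0,0],[-0.0004,0.004,0],0.6],[[0,0,0],[-0.0004,0.004,0],0.6]]'
for i in 1 2; do python3 -m inch '[[[0,0,0],[-0.0001,0.001,0],0.6],[[0,0,0],[-0.0001,0.001,0],0.6]]' | grep -E "pos|ft"; done
```

```text
time: 15.6
tool_pos: [0.5632, 0.0855, 0.0174]
eef_rot: [[-0.097, 0.995, 0.0], [0.995, 0.097, 0.0], [0.0, 0.0, -1.0]]
ft_force: [-0.5, -1.5, 0.6]
finger_gap: 0.399
tool_pos: [0.5631, 0.0862, 0.0174]
ft_force: [0.3, -1.8, 0.0]
tool_pos: [0.563, 0.0873, 0.0174]
ft_force: [-0.1, -1.5, 1.0]
```

```bash
python3 -m inch '[[[0,0,0],[-0.0001,0.001,0],0.6],[[0,0,0],[-0.0001,0.001,0],0.6]]' | grep -E "pos|ft"
python3 -m inch '[[[0,0,0],[-0.0001,0.001,0],0.6],[[0,0,0],[-0.0001,0.001,0],0.6]]' | grep -E "pos|ft"
```

```text
tool_pos: [0.563, 0.0874, 0.0174]
ft_force: [1.2, -3.0, 1.8]
tool_pos: [0.563, 0.0875, 0.0174]
ft_force: [-0.1, -6.7, 2.1]
```

The TCP has stopped at y = 0.0875 and the force is rising, which means the back wall. One more small press, then I'll retreat and check.

```bash
python3 -m inch '[[[0,0,0],[-0.0001,0.001,0],0.6],[[0,0,0],[-0.0001,0.001,0],0.6],[[0,0,0],[-0.0001,0.001,0],0.6]]' | grep -E "pos|ft"
python3 -m inch '[[[0,0,0],[0.0005,-0.005,0],0.6],[[0,0,0],[0.002,-0.02,0],0.6],[[0,0,0],[0.007,-0.07,0],0.6],[[0,0,0],[0.012,-0.12,0.02],0.6],[[0,0,0],[0.015,-0.15,0.06],0.6],[[0,0,0],[0.016,-0.16,0.11],0.6],[[0,0,0],[0.016,-0.2,0.12],0.6],[[0,0,0],[0.016,-0.2,0.12],0.6]]' | grep -E "time|pos|ft"
python3 - <<'E'
from h import *
a=grab_frame("top")[195:335,170:360];cv2.imwrite("pics/t6.png",cv2.resize(a,None,fx=4,fy=4,interpolation=cv2.INTER_CUBIC))
cv2.imwrite("pics/s6.png",grab_frame("scene"))
E
```

```text
tool_pos: [0.563, 0.0875, 0.0174]
ft_force: [0.2, -6.8, 2.6]
time: 17.98
tool_pos: [0.579, -0.1149, 0.1383]
ft_force: [-0.9, 0.7, -0.8]
```

View pics/t6.png

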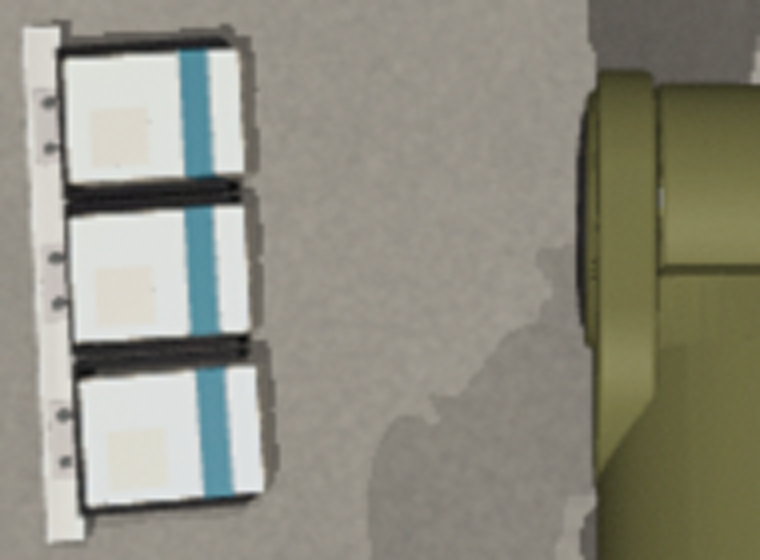

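View pics/s6.png

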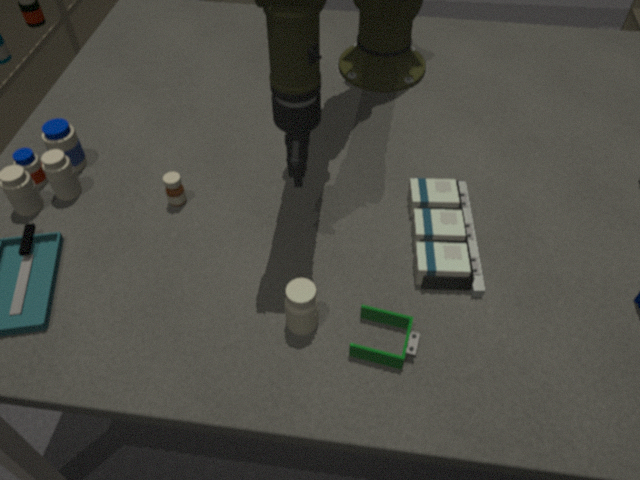

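The carton sits flat in the middle lane, with its front at crop (247, 270). That is about level with, or 1–2 mm deeper than, its neighbours. The neighbours, bottle and vial look unmoved, and nothing is touching the robot, so I'm handing in.

```bash
python3 -c "
from plant import *
print(finish_job(),state()['time'])"
```

```text
the job is handed in; nothing more can be done
the job is handed in; nothing more can be done
```

The loose carton is home in the empty middle lane, and I've handed the job in at about 18 s of the 67 s allowed. I pushed it sideways and turned it in one arc to line it up with the lane. Then I pushed it straight in from its narrow end with both fingertips, without gripping or lifting it.

- **Home against the back wall:** the fingertips stopped at y = 0.0875 m, within 1 mm of the 0.0876 m I had predicted. The force rose from about 1.5 N to 7 N there.
- **Final pictures:** after I backed the hand away, the carton lay flat and square between the walls. It looked level with its neighbours, or 1–2 mm deeper. By eye, the other two cartons, the bottle and the vial had not moved.
- **Small disagreement:** just before the carton went in, the camera put it about 2 mm to one side of the lane's centre. Two ways of finding that centre differed by about 1 mm, so I corrected by 1.3 mm, and it went in with under 2 N of resistance.

The job was accepted without a verdict, as expected.

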